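Interleave two picture frames with foam board

ROBOT

A 6-joint arm with a two-finger parallel gripper is mounted at the origin on the work surface. World frame = base frame: x ahead of the robot, y to its left, z up, the work surface at z = 0. Lengths are in mm, angles in rad, forces in N, time in s.
With the tool pointing down it reaches from about 275 to 750 mm from the base axis. Payload 10.2 kg.
Tool frame: the origin (TCP) lies midway between the tips of the shut fingers; the grasp point (between the pads) lies 19 mm behind it; z points along the fingers, y is the line along which they close (so a half turn about z gives the same grasp; the last joint's range is limited). The gripper opens to 85 mm and grips with 20 to 120 N. Pads are 22 mm wide; open, the fingers measure 114 mm over their backs; the gripper's body (76 mm by 85 mm) begins 54 mm behind the grasp point. The pads swing forward as they close: fully open they stand 13 mm farther back than shut.
Start: joints at [-1.349, 0.313, 1.498, -0, 1.331, -0.223], TCP at [225.884, -473.928, 231.294] pointing down, gripper open.
Joint ranges: [-2.94, 2.94], [-0.97, 2.17], [0.19, 2.56], [-1.23, 4.37], [0.02, 3.11], [-2.88, 2.88]. Speed limits (rad/s): [2.39, 2.39, 3.01, 3.14, 3.14, 3.14].

INTERFACE

Orientations are given as a unit quaternion [w, x, y, z].
In Python, from rig import ctrl gives the robot as it stands.
- The arm moves only by the tool send_rows, never from a script. Its argument "targets" is a list of rows, each a list of 7 numbers: the closure, from -1 (fully open) to 1 (shut), so that 0 is half open, then the shift along the tool's x, y, z in m, then the turn, a rotation vector about the tool's x, y, z in rad. In form: [[claw, dx, dy, dz, ax, ay, az], ...]. A call has exactly 10 rows; each row shifts and turns the commanded pose from where the row before left it, along the tool's axes as they then stand; what a row does not reach is not made up. A row lasts 1/8 s, in which the tool goes at most 62.5 mm and 10.7 degrees, less where a joint would pass 70% of its speed; a pose out of reach is approached as far as the arm can. A call with a gripper value outside its range is refused whole. The fingers move at their own pace and stop on an object; "squeeze" is the grip in N (left out, the last holds). Time passes only in rows, so rows that do not move let the fingers close, or fill a call up. It gives the time, the measured TCP pose, the force, the opening and the grip force at its end, in the units of the state.
- ctrl.sense(): the state, without advancing time (a new reading comes with each control period).
- ctrl.capture(name): name is "side" or "top" or "wrist"; returns a dict with "img" (384x512x3 uint8, red, green, blue), "camera_matrix" (3x3 intrinsics, pixels), "R" (3x3) and "t" (3): a world point X has camera coordinates R X + t. Camera axes: x right, y down, z forward; pixel columns grow to the right and rows downward; lengths in mm; the calibration is good to about 2 mm. A picture is of the moment at which its call begins. There is no depth.
- ctrl.finish_job(): hands the job in; it is judged then, once.
Trained networks look in a picture, given as the dict that the camera call returned (one of the last four; its "shot" number tells which), for a name from the list of things; names that differ only in an ending like _2 or _b are one class to them, and where a whole thing is asked for, a point or a joint stands for the part that bears it (a point fixed in the world has none). Each returns a list of dicts, best first, with "score" (0 to 1); they miss things now and then, are a little off and sometimes report something else, mostly with a low value. They report only what shows in the picture. A call takes as long as a camera call. They do not tell look-alikes from the thing itself.
- ctrl.boxes_of(query, picture): "extent" ([left, top, width, height] in pixels, round what is visible of it).
- ctrl.landmark_of(query, picture): "point" ([column, row] in pixels: a listed point, or the origin of a listed thing).
The state is a dict: "time_s": time; "joints": joint angles; "dq": joint speeds; "tau": joint torques, N m; "eef_pos": TCP position; "ee_rot": TCP orientation; "force": force on the tool from outside, world axes, zero at the start; "wrist_torque": the same for the moment, N m; "grip_width": opening from 0.0 (shut) to 1.0 (fully open); "grip_force": force on a finger pad.
Only numpy, scipy, OpenCV 4.12 (cv2) and the standard library are available. Lean on these libraries where they do the work, as an engineer would, in place of code of your own. Each camera call takes 0.05 s, during which the arm holds its last target. There are 200 camera calls.

TASK

In the stacking jig one wooden frame already lies in its place; slide the white foam board along the deck, without lifting it off, until it covers that frame, square and fully home against the rail and the end stop. Then take the loose frame that has a crossbar (not the plain one without) and set it down gently, not dropped, flat on the foam board, the same way round as the frame below and with its edges lined up over it. Leave the lower frame in its place and do not shift or tip the other things on the table.

Things in the scene. Friction and masses are not known exactly. Their poses are not given: they have to be found in the camera images.
- jig: Fixed plywood jig with aluminium rail and end stop. Origin: at table height under the centre of the stacking place; x points to the rail, y to the end stop, z up. Stacking place: floor 8 mm above the table, x -85 to 76.5 mm, y -62.5 to 61.5 mm; no wall on its -x side, the deck on its -y side.
- deck_c (a point): Centre of the deck's top, 25.5 mm above the table, axes as the jig's. The deck spans jig x -85 to 76.5 mm, y -62.5 to -272 mm; its -x and -y edges are open.
- rail_c (a point): Middle of the top edge of the rail's inner face (jig x = 76.5 mm), 42 mm above the table. The rail is 12 mm thick and runs the jig's whole length along y, beside deck and stacking place.
- stop_c (a point): Middle of the top edge of the end stop's inner face (jig y = 61.5 mm), 42 mm above the table. The stop is 12 mm thick and runs along the jig's x.
- lower_c (a point): Centre (half-way up) of the lower frame, loose in the stacking place with 1.5 mm of play to rail and stop, with its top 24 mm above the table (1.5 mm below the deck): 150 x 120 x 16 mm, unpainted wooden frame; bars 20 mm wide; long side along its x, 20 mm crossbar along its y through the middle.
- foam_c (a point): Centre (half-way up) of the stiff white foam board, 150 mm (its x) x 120 mm (its y) x 10 mm, about 60 g. It starts flat on the deck, askew by up to about 25 degrees; a corner may overhang the deck's open -x edge. It slides easily when pushed at its edge.
- upper_c (a point): Centre (half-way up) of the loose frame to be stacked, flat on the table: 150 x 120 x 16 mm, unpainted wooden frame; bars 20 mm wide; long side along its x, a crossbar 20 mm wide (its x) and 80 mm long (its y) through the middle with an open window 45 mm wide (its x) by 80 mm on either side of it; about 120 g. It and the plain frame and the carton swap places.
- plain_c (a point): Centre (half-way up) of the plain frame, flat on the table, same outside size but no crossbar: one open window of 110 x 80 mm. Bystander.
- kit: Kit carton, cardboard with blue top, 140 (x) x 110 (y) x 40 mm high; origin at the centre of its underside. Bystander.
- glue: White bottle, 40 mm across, 130 mm tall, standing behind the jig's rail; origin at the centre of its underside. Bystander.
- varnish: Amber bottle, 44 mm across, 90 mm tall, standing past the jig's deck end; origin at the centre of its underside. Bystander.
- pot: Low glass pot with white lid, 56 mm across, 55 mm tall, standing off the open -x side of the jig; origin at the centre of its underside. Bystander.
- tape: Cardboard ring of a tape roll, 90 mm across, 25 mm tall, lying behind the rail; origin at the centre of its underside. Bystander.
- jar: Green glass jar with white lid, 60 mm across, 75 mm tall; origin at the centre of its underside. Bystander.
There are look-alikes about, which are no part of the job. Leave any green or purple look-alike of the part that bears lower_c alone. What is shaped like the part that bears upper_c but black is not meant.

How it is judged:
By the outcome, as a careful person would: the job done as asked, in the order asked, and still so for the second after the job is handed in, with the robot touching nothing.
It also fails if it takes over 61 s, if anything falls off the work surface, if the arm or the gripper's body presses on something with over 40 N, if the wrist force passes 120 N, or if a joint passes its speed limit or range.

## Working session

There is one attempt and no reset: what is moved stays moved. The work goes in short steps, Python scripts to look and compute and a tool call to move; the robot and the scene stay as the last step left them, time stands still between calls to the robot, and variables do not carry over. Pictures are saved under pics/ and viewed, at most 10 in all, crops included, and the job is handed in when it is done.

Besides the shell and the picture viewer there is one more tool, called after ">>>" by a JSON object that holds its "name" and its "arguments", one argument or row to a line. send_rows: Moves the arm, as the interface text tells. Its arguments: {"type":"object","properties":{"targets":{"type":"array"},"squeeze":{"type":"number"}},"required":["targets"]}

```bash
mkdir -p pics; ls; cat > h.py <<'E'
import numpy as np, cv2, sys
from rig import ctrl
def ray(p,c):
    K=np.array(c["camera_matrix"]);R=np.array(c["R"]);t=np.array(c["t"])
    d=R.T@np.linalg.solve(K,[p[0],p[1],1.]); return -R.T@t,d
def atz(p,c,z):
    o,d=ray(p,c); return o+d*(z-o[2])/d[2]
def proj(X,c):
    K=np.array(c["camera_matrix"]);q=K@(np.array(c["R"])@np.asarray(X,float)+np.array(c["t"])); return q[:2]/q[2]
def save(c,n): cv2.imwrite("pics/"+n+".png",np.ascontiguousarray(c["img"][:,:,::-1]))
E
python3 - <<'E'
from h import *
np.set_printoptions(precision=1,suppress=True)
s=ctrl.sense();print({k:s[k] for k in("time_s","eef_pos","ee_rot","grip_width")})
t=ctrl.capture("top");sd=ctrl.capture("side")
both=np.hstack([t["img"],sd["img"]])
save(t,"top0");save(sd,"side0")
for n,z in dict(jig=0,deck_c=25.5,rail_c=42,stop_c=42,lower_c=16,foam_c=30.5,upper_c=8,plain_c=8,kit=0,glue=0,varnish=0,pot=0,tape=0,jar=0).items():
    for c,nm in((t,"top"),(sd,"side")):
        print(n,nm,[(np.array(d["point"]),round(d["score"],2),atz(d["point"],c,z)) for d in ctrl.landmark_of(n,c)[:3]])
E
```

```text
pics
{'time_s': 0.0, 'eef_pos': array([ 225.8, -473.7,  230.7]), 'ee_rot': array([-0. ,  1. ,  0.2, -0. ]), 'grip_width': 0.9977778049245191}
jig top [(array([262.9, 169.5]), 0.87, array([ 568.1, -105.6,    0. ]))]
jig side [(array([290.6, 215.1]), 0.76, array([ 579.1, -108.4,    0. ]))]
deck_c top [(array([308.6, 178.8]), 0.95, array([ 527.1, -267.7,   25.5]))]
deck_c side []
rail_c top [(array([293.7, 151.2]), 0.72, array([ 624.5, -215.4,   42. ]))]
rail_c side [(array([313.4, 225.7]), 0.94, array([ 625.4, -221. ,   42. ]))]
stop_c top [(array([249.8, 160.2]), 0.97, array([593.3, -58.8,  42. ])), (array([181.6, 205.7]), 0.72, array([433.7, 180.1,  42. ])), (array([188.4, 147.4]), 0.27, array([642.2, 159. ,  42. ]))]
stop_c side [(array([290.9, 191.9]), 0.69, array([587.6, -47.1,  42. ]))]
lower_c top [(array([397.1, 227. ]), 0.98, array([ 352. , -577.4,   16. ])), (array([263.4, 166.1]), 0.81, array([ 577.2, -107.2,   16. ])), (array([278.4, 126.9]), 0.65, array([ 722.9, -164.2,   16. ]))]
lower_c side [(array([288.2, 211.5]), 0.97, array([ 571.1, -111.6,   16. ])), (array([214.8, 
[... 1300 characters left out ...]
51.2]), 0.62, array([ 685.4, -285.1,    0. ]))]
varnish top [(array([352.5, 206.7]), 0.55, array([ 428. , -426.1,    0. ]))]
varnish side [(array([243.1, 295.3]), 0.66, array([ 419.3, -423.9,    0. ]))]
pot top [(array([277.2, 220.5]), 0.64, array([ 381.6, -154.1,    0. ]))]
pot side [(array([227.1, 231. ]), 0.65, array([ 388.3, -166.3,    0. ]))]
tape top [(array([279.5, 126.4]), 0.82, array([ 729.9, -169.2,    0. ]))]
tape side [(array([342.2, 225.1]), 0.68, array([ 720. , -172.2,    0. ]))]
jar top [(array([142.6, 127.5]), 0.83, array([730.4, 334.7,   0. ]))]
jar side [(array([308.5, 145.7]), 0.91, array([705.6, 319.3,   0. ])), (array([303.7, 169.7]), 0.71, array([660. , 148.7,   0. ]))]
```

```bash
python3 - <<'E'
import cv2,numpy as np
a=cv2.imread("pics/top0.png")[90:290,90:430]
a=cv2.resize(a,None,fx=2.35,fy=2.35,interpolation=cv2.INTER_CUBIC)
cv2.imwrite("pics/v1.png",a)
b=cv2.imread("pics/side0.png")[100:384,110:400]
cv2.imwrite("pics/v2.png",cv2.resize(b,None,fx=2.1,fy=2.1,interpolation=cv2.INTER_CUBIC))
E
```

```text
(no output)
```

View pics/v1.png

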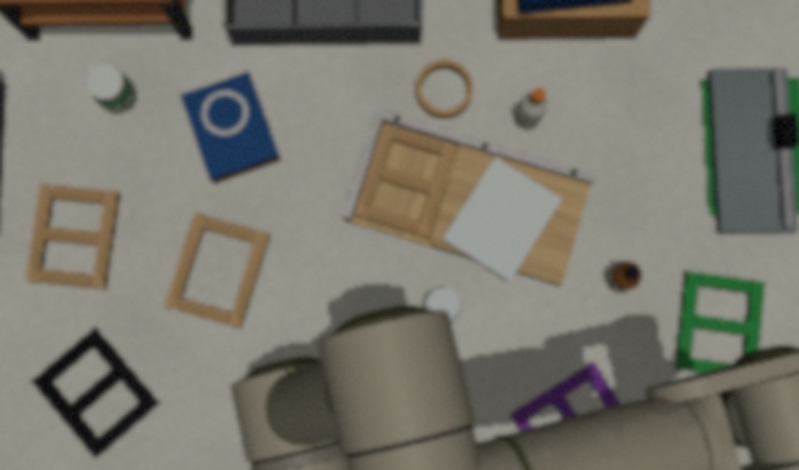

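View pics/v2.png

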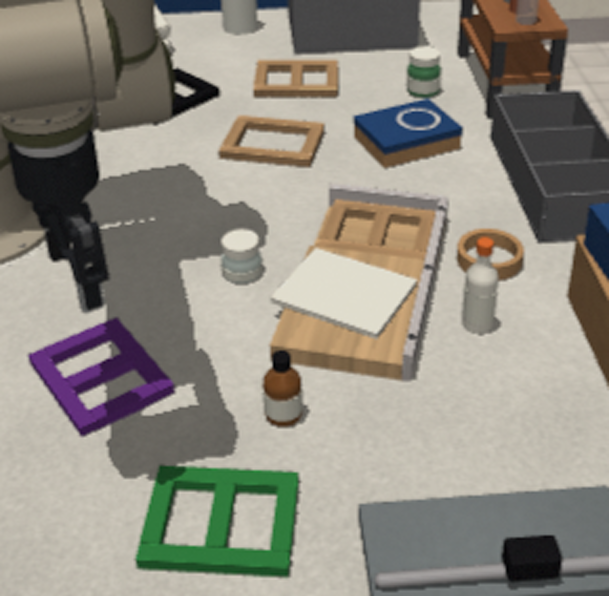

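The top view shows three wooden frames. The one at px (120,190) has a crossbar and is loose, so it is the upper. The one at (182,204) has no crossbar, so it is plain. The one at (263,167) is in the jig, so it is the lower. The black one at (130,257), green (397,227) and purple (330,255) frames are look-alikes. The foam at (305,182) is about 17° askew, with one corner near the rail. Next I go over the jig with the wrist camera.

```bash
cat >> h.py <<'E'
from scipy.spatial.transform import Rotation as Ro
np.set_printoptions(precision=2,suppress=True)
def T():
    s=ctrl.sense();q=s["ee_rot"];return s,np.array(s["eef_pos"]),Ro.from_quat([q[1],q[2],q[3],q[0]]).as_matrix()
def goto(p,ydir=None):
    """shift in tool axes to reach p, and az turn so that the tool y lies along +-ydir (world xy)"""
    s,e,R=T()
    sh=R.T@(np.array(p)-e); a=0
    if ydir is not None:
        d=R.T@np.array([ydir[0],ydir[1],0]); a=np.arctan2(-d[0],d[1]); a=(a+np.pi/2)%np.pi-np.pi/2
    print("t",s["time_s"],"eef",e,"shift mm",sh,"az",round(a,4),"q6",np.round(s["joints"][5],2),"F",np.array(s["force"]),"gw",round(s["grip_width"],3))
E
python3 - <<'E'
from h import *
s,e,R=T();print(R);c=ctrl.capture("wrist")
Rc=np.array(c["R"]);C=-Rc.T@np.array(c["t"]);print("cam in tool",R.T@(C-e));print(R.T@Rc.T,c["camera_matrix"])
goto([480,-190,330])
E
```

```text
[[ 0.9   0.43  0.  ]
 [ 0.43 -0.9  -0.  ]
 [ 0.    0.   -1.  ]]
cam in tool [  68.63   -1.11 -142.13]
[[-0.   -0.96 -0.27]
 [ 1.   -0.   -0.  ]
 [ 0.   -0.27  0.96]] [[284.02   0.   260.27]
 [  0.   284.02 192.32]
 [  0.     0.     1.  ]]
t 1.55 eef [ 225.88 -473.93  231.3 ] shift mm [ 351.56 -146.97  -98.7 ] az 0 q6 -0.22 F [ 0.5   0.98 -0.36] gw 0.999
```

```bash
python3 - <<'E'
from h import *
goto([508,-340,230],[0.956,-0.292])
E
```

```text
t 1.55 eef [ 225.88 -473.93  231.3 ] shift mm [312.3    0.48   1.3 ] az -0.8296 q6 -0.22 F [ 0.5   0.98 -0.36] gw 0.999
```

>>> {"name": "send_rows", "arguments": {
  "targets": [
    [-1,0.03,0,0,0,0,0],
    [-1,0.055,0,0,0,0,0],
    [-1,0.06,0,0,0,0,0],
    [-1,0.06,0,0,0,0,0],
    [-1,0.06,0,0,0,0,0],
    [-1,0.047,0,0,0,0,-0.13],
    [-1,0,0,0,0,0,-0.175],
    [-1,0,0,0,0,0,-0.175],
    [-1,0,0,0,0,0,-0.175],
    [-1,0,0,0,0,0,-0.175]
  ]
}}

```text
time_s: 2.8
eef_pos: [507.5, -339.7, 231.2]
ee_rot: [-0.0, 0.802, 0.597, -0.0]
force: [0.5, 0.0, -0.5]
grip_width: 1.002
grip_force: 0.0
```

```bash
python3 - <<'E'
from h import *
goto([508,-340,230],[0.956,-0.292])
c=ctrl.capture("wrist");save(c,"w1")
import pickle;pickle.dump(c,open("w1.pkl","wb"))
for n,z in dict(jig=0,deck_c=25.5,rail_c=42,stop_c=42,lower_c=16,foam_c=30.5,glue=0,varnish=0,pot=0).items():
    print(n,[(np.array(d["point"]),round(d["score"],2),atz(d["point"],c,z)) for d in ctrl.landmark_of(n,c)[:2]])
E
```

```text
t 2.8 eef [ 507.55 -339.65  231.19] shift mm [-0.21  0.53  1.19] az 0.0063 q6 -0.49 F [ 0.46  0.03 -0.5 ] gw 1.002
jig []
deck_c []
rail_c [(array([330. ,  36.8]), 0.68, array([ 618.04, -220.7 ,   42.  ]))]
stop_c []
lower_c [(array([ 53.9, 229.1]), 0.83, array([ 213.67, -338.59,   16.  ])), (array([206.4, 336.1]), 0.73, array([ 352.92, -564.04,   16.  ]))]
foam_c [(array([240.8,  91.5]), 0.85, array([ 511.31, -244.53,   30.5 ]))]
glue [(array([381.8,  89.7]), 0.56, array([ 677.94, -290.17,    0.  ]))]
varnish [(array([220.8, 237.8]), 0.67, array([ 422.27, -422.14,    0.  ]))]
pot [(array([117.4,  46.5]), 0.73, array([ 384.33, -151.41,    0.  ]))]
```

View pics/w1.png

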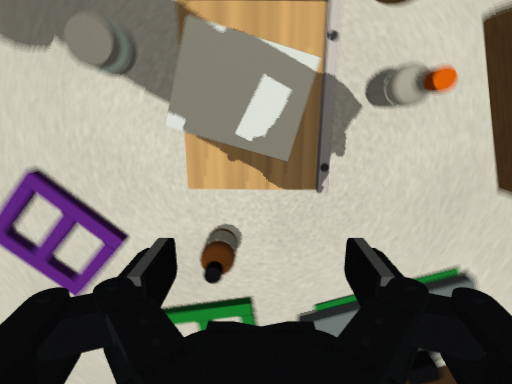

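The wrist view shows deck corners at (189,189) and (318,190), and the foam with corners near (188,15), (320,58), (288,160) and (168,122). The stop is out of view. One look over the stacking place will give me the jig and lower frame.

>>> {"name": "send_rows", "arguments": {
  "targets": [
    [-1,0.03,0,0,0,0,0],
    [-1,0.045,0,0,0,0,0],
    [-1,0.045,0,0,0,0,0],
    [-1,0.045,0,0,0,0,0],
    [-1,0.045,0,0,0,0,0],
    [-1,0.02,0,0,0,0,0],
    [-1,0,0,0,0,0,0],
    [-1,0,0,0,0,0,0],
    [-1,0,0,0,0,0,0],
    [-1,0,0,0,0,0,0]
  ]
}}

```text
time_s: 4.55
eef_pos: [574.5, -120.5, 231.3]
ee_rot: [0.0, 0.804, 0.595, -0.0]
force: [0.1, 0.0, -0.3]
grip_width: 1.002
grip_force: 0.0
```

```bash
python3 - <<'E'
from h import *
goto([508,-340,230],[0.956,-0.292])
c=ctrl.capture("wrist");save(c,"w2")
import pickle;pickle.dump(c,open("w2.pkl","wb"))
cv2.imwrite("pics/w2z.png",cv2.resize(np.ascontiguousarray(c["img"][:300,120:420,::-1]),None,fx=2,fy=2,interpolation=cv2.INTER_CUBIC))
for n,z in dict(jig=0,deck_c=25.5,rail_c=42,stop_c=42,lower_c=16,foam_c=30.5).items():
    print(n,[(np.array(d["point"]),round(d["score"],2),atz(d["point"],c,z)) for d in ctrl.landmark_of(n,c)[:2]])
E
```

```text
t 4.55 eef [ 574.45 -120.48  231.27] shift mm [-229.35    0.74    1.29] az -0.0007 q6 -0.11 F [ 0.14  0.01 -0.34] gw 1.002
jig [(array([258.1, 156.2]), 0.65, array([ 574.25, -106.22,    0.  ]))]
deck_c []
rail_c [(array([321.4, 237.1]), 0.65, array([ 622.78, -222.24,   42.  ]))]
stop_c [(array([252. ,  99.5]), 0.57, array([588.65, -38.  ,  42.  ]))]
lower_c [(array([258.9, 155.6]), 0.75, array([ 576.28, -103.53,   16.  ])), (array([ 83.1, 361.8]), 0.59, array([ 215.74, -333.23,   16.  ]))]
foam_c [(array([244.7, 268.2]), 0.74, array([ 513.38, -242.24,   30.5 ]))]
```

View pics/w2z.png

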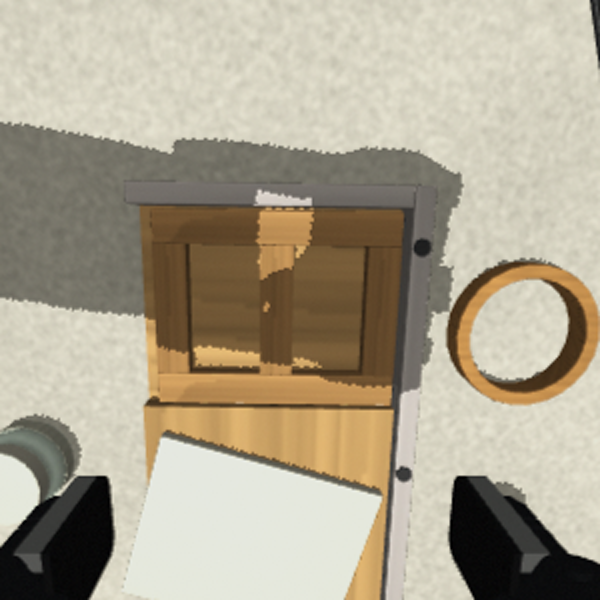

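```bash
python3 - <<'E'
from h import *
import pickle;c=pickle.load(open("w2.pkl","rb"))
P=lambda u,v,z:atz((u/2+120-.25,v/2-.25),c,z)
pts=dict(deckL=P(146,405,25.5),deckR=P(393,407,25.5),stopL=P(126,206,42),stopR=P(414,208,42),railT=P(414,208,42),railM=P(398,408,42),railB=P(385,600,42),
 lTL=P(151,208,24),lTR=P(404,209,24),lBL=P(160,402,24),lBR=P(393,404,24),fTL=P(164,433,35.5),fTR=P(381,495,35.5))
for k,v in pts.items():print(k,v)
v=pts["deckR"]-pts["deckL"];print("deck len",np.linalg.norm(v),np.degrees(np.arctan2(v[1],v[0])))
v=pts["railT"]-pts["railB"];print("rail",np.degrees(np.arctan2(v[1],v[0]))-90)
v=pts["stopR"]-pts["stopL"];print("stop",np.degrees(np.arctan2(v[1],v[0])))
v=pts["lTR"]-pts["lTL"];print("lower",np.linalg.norm(v),np.degrees(np.arctan2(v[1],v[0])))
# refine edges subpixel: print gradient profile
g=cv2.cvtColor(np.ascontiguousarray(c["img"]),cv2.COLOR_RGB2GRAY).astype(int)
print("row180 cols 310-340",g[180,310:340]);print("row230",g[230,305:335])
print("col 300 rows 85-115",g[85:115,300]);print("col 220",g[85:115,220]);print("col 220 r190-215",g[190:215,220])
print("row150 col185-215",g[150,185:215])
E
```

```text
deckL [ 477.69 -134.7    25.5 ]
deckR [ 629.15 -182.6    25.5 ]
stopL [513.89 -18.63  42.  ]
stopR [666.9  -66.76  42.  ]
railT [666.9  -66.76  42.  ]
railM [ 630.25 -178.01   42.  ]
railB [ 588.92 -308.59   42.  ]
lTL [523.19 -22.09  24.  ]
lTR [665.12 -66.3   24.  ]
lBL [ 486.54 -135.8    24.  ]
lBR [ 629.8  -181.18   24.  ]
fTL [ 485.31 -153.16   35.5 ]
fTR [ 605.98 -235.32   35.5 ]
deck len 158.85832903665562 -17.54834782234092
rail -17.872934495031558
stop -17.462603553243788
lower 148.65865902387384 -17.298968480347412
row180 cols 310-340 [ 76  75  77  78  79  79  74  62  60  60  59  76 116 114 110 109 109 110
 111 112 109  99 117 121 161 208 205 205 208 210]
row230 [182 179 176 174 172 170 167 167 171 159  87  70 115 208 208 206 205 204
 205 208 208 204 190 210 208 207 206 210 214 213]
col 300 rows 85-115 [107 109 113 117 118 118 117 105 114 112 112 111 109 106 103 104 103  99
  72  78  89  92  89  88  85  83  83  81  82  80]
col 220 [114 116 110 106 105 109 111 113 112 112 111 110 109 108 108 108 101  64
  80  79  90  88  85  88  84  78  77  75  72  72]
col 220 r190-215 [168 157 151 148 142 140 142 139 138 141 142 116  66 107 171 171 171 171
 171 171 169 171 171 171 171]
row150 col185-215 [117 118 119 115 114 114 111  99  94  93  93  91  81  74  75  74  74  74
  71  71  75  74  75  76  79  80  79  75  62  45]
```

```bash
cat >> h.py <<'E'
YAW=np.radians(-17.5)
EX=np.array([np.cos(YAW),np.sin(YAW)]);EY=np.array([-np.sin(YAW),np.cos(YAW)])
E
python3 - <<'E'
from h import *
import pickle;c=pickle.load(open("w2.pkl","rb"))
P=lambda u,v,z:atz((u,v),c,z)[:2]
for n,q in dict(rail180=P(321.3,180,42),rail230=P(317.2,230,42)).items(): print(n,"X0=",q@EX-76.5, "y",q@EY)
for n,q in dict(s300=P(300,102.3,42),s220=P(220,101.6,42)).items(): print(n,"Y0=",q@EY-61.5)
for n,q in dict(d220=P(220,203,25.5),d290=P(290,203.4,25.5)).items(): print(n,"Y0=",q@EY+62.5)
q=P(193,202.5,25.5);print("deck -x","X0=",q@EX+85)
for n,q in dict(a=P(151/2+119.75,104,24),b=P(404/2+119.75,104.5,24),c=P(160/2+119.75,201,24),d=P(393/2+119.75,202,24)).items(): print("lower",n,q@EX,q@EY)
c1=pickle.load(open("w1.pkl","rb"))
for u,v in((189,189),(318,190)): q=atz((u,v),c1,25.5)[:2];print("w1 deck",q@EX,q@EY)
for u,v in((188,15),(320,58),(288,160),(168,122)): q=atz((u,v),c1,35.5)[:2];print("foam",q@EX,q@EY)
E
```

```text
rail180 X0= 579.2687223708729 y 49.65686363390684
rail230 X0= 578.3547747210343 y -14.998876575761688
s300 Y0= 76.69182829197177
s220 Y0= 76.7866375980852
d220 Y0= 76.93134334618212
d290 Y0= 77.08065323416693
deck -x X0= 581.3845254392751
lower a 505.5997220812657 135.97615853271373
lower b 654.2914598654105 136.4978695667338
lower c 504.8378930557653 16.454347756819395
lower d 655.1497707321465 16.251659677226385
w1 deck 494.6148761590828 -196.925142530898
w1 deck 658.3268375935759 -195.8441030241378
foam 506.34500447643154 -4.62280785873021
foam 647.9996609958854 -44.0570967462845
foam 617.6938840774066 -156.45708072523078
foam 477.23543973891765 -114.27715876947784
```

```bash
cat >> h.py <<'E'
O=580*EX+76.8*EY
def J(x,y,z,turn=True,yd=None):
    goto([*(O+x*EX+y*EY),z], EX if yd is None else yd)
    _,e,_=T();d=e[:2]-O;print("now jig",d@EX,d@EY,e[2])
E
python3 -c "
from h import *
J(-10,-258,15)"
```

```text
t 4.9 eef [ 574.6  -119.7   231.29] shift mm [-239.68  -16.24  216.29] az 0.0094 q6 -0.11 F [ 1.22 -0.6   0.3 ] gw 0.999
now jig 3.9965770838324564 -18.17668337886919 231.28871226347073
```

>>> {"name": "send_rows", "arguments": {
  "targets": [
    [-1,-0.03,-0.004,0,0,0,0.009],
    [-1,-0.05,-0.004,0,0,0,0],
    [-1,-0.05,-0.004,0,0,0,0],
    [-1,-0.05,-0.004,0.02,0,0,0],
    [-1,-0.04,0,0.04,0,0,0],
    [-1,-0.02,0,0.05,0,0,0],
    [-1,0,0,0.04,0,0,0],
    [-1,0,0,0.03,0,0,0],
    [-1,0,0,0.02,0,0,0],
    [-1,0,0,0,0,0,0]
  ]
}}

```text
time_s: 6.15
eef_pos: [487.0, -343.4, 30.1]
ee_rot: [-0.001, 0.806, 0.591, -0.0]
force: [0.1, -0.4, 0.4]
grip_width: 1.0
grip_force: 0.0
```

```bash
python3 -c "
from h import *
J(-10,-258,15)
c=ctrl.capture('side');save(c,'s1');cv2.imwrite('pics/s1z.png',cv2.resize(np.ascontiguousarray(c['img'][170:300,200:340,::-1]),None,fx=4,fy=4,interpolation=cv2.INTER_CUBIC))"
```

```text
t 6.15 eef [ 486.99 -343.37   30.09] shift mm [-0.19  2.33 15.09] az 0.0004 q6 -0.51 F [ 0.09 -0.39  0.39] gw 1.0
now jig -12.293840746623323 -257.8346370103026 30.094267441975646
```

View pics/s1z.png

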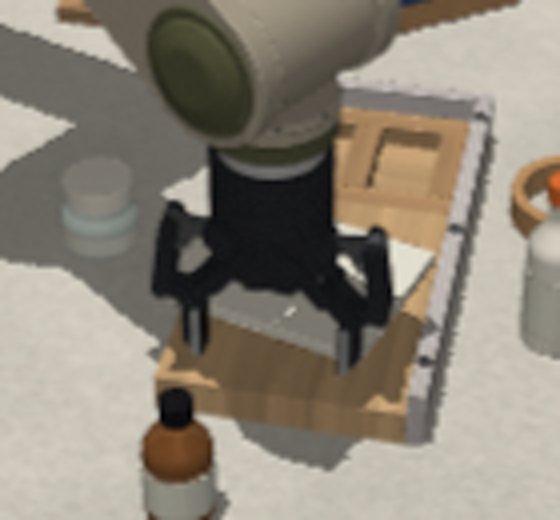

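The side view shows both fingers over the deck behind the foam's near edge, clear of the varnish. I lower them and start the push.

>>> {"name": "send_rows", "arguments": {
  "targets": [
    [-1,0,0.002,0.005,0,0,0],
    [-1,0,0,0.005,0,0,0],
    [-1,0,0,0.004,0,0,0],
    [-1,0,0,0,0,0,0],
    [-1,0.004,0,0,0,0,0],
    [-1,0.005,0,0,0,0,0],
    [-1,0.005,0,0,0,0,0],
    [-1,0.005,0,0,0,0,0],
    [-1,0.005,0,0,0,0,0],
    [-1,0.005,0,0,0,0,0]
  ]
}}

```text
time_s: 7.45
eef_pos: [498.3, -316.5, 17.3]
ee_rot: [0.0, 0.806, 0.591, 0.0]
force: [0.2, -1.2, -0.0]
grip_width: 1.0
grip_force: 0.1
```

```bash
python3 -c "
from h import *
J(-10,-200,16)
c=ctrl.capture('wrist');save(c,'w3')"
```

```text
t 7.45 eef [ 498.28 -316.53   17.33] shift mm [28.84 -0.39  1.33] az 0.0005 q6 -0.46 F [ 0.22 -1.25 -0.02] gw 1.0
now jig -9.597214251811952 -228.84045784494333 17.333807381713076
```

View pics/w3.png

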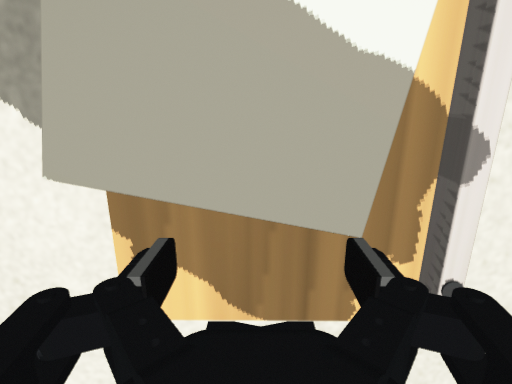

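The corner at (362,236) has met the right finger and the skew is down to about 9°. Contact force is only 1 N, so I keep pushing.

>>> {"name": "send_rows", "arguments": {
  "targets": [
    [-1,0.006,0,0.001,0,0,0],
    [-1,0.007,0,0,0,0,0],
    [-1,0.007,0,0,0,0,0],
    [-1,0.007,0,0,0,0,0],
    [-1,0.007,0,0,0,0,0],
    [-1,0.007,0,0,0,0,0],
    [-1,0.007,0,0,0,0,0],
    [-1,0.007,0,0,0,0,0],
    [-1,0.007,0,0,0,0,0],
    [-1,0.006,0,0,0,0,0]
  ]
}}

```text
time_s: 8.75
eef_pos: [518.7, -251.5, 16.3]
ee_rot: [0.0, 0.806, 0.592, -0.0]
force: [0.1, -0.0, 0.8]
grip_width: 0.995
grip_force: 0.1
```

```bash
python3 -c "
from h import *
J(-10,-70,16)
c=ctrl.capture('wrist');save(c,'w4')"
```

```text
t 8.75 eef [ 518.72 -251.54   16.31] shift mm [90.72 -0.3   0.31] az 0.0005 q6 -0.35 F [ 0.09 -0.04  0.81] gw 0.995
now jig -9.652242146489781 -160.71580557650853 16.308091236999456
```

View pics/w4.png

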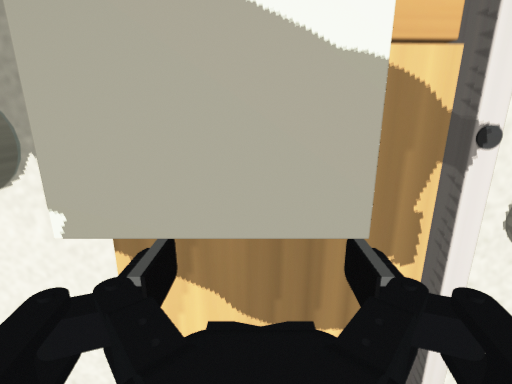

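The foam is now square to the fingers, with its near edge at row 238, about 20 mm toward -x. I push it on to near the stop.

>>> {"name": "send_rows", "arguments": {
  "targets": [
    [-1,0.009,0,0,0,0,0],
    [-1,0.01,0,0,0,0,0],
    [-1,0.01,0,0,0,0,0],
    [-1,0.01,0,0,0,0,0],
    [-1,0.01,0,0,0,0,0],
    [-1,0.01,0,0,0,0,0],
    [-1,0.01,0,0,0,0,0],
    [-1,0.008,0,0,0,0,0],
    [-1,0.005,0,0,0,0,0],
    [-1,0.003,0,0,0,0,0]
  ]
}}

```text
time_s: 10.05
eef_pos: [544.2, -170.7, 16.3]
ee_rot: [0.0, 0.806, 0.592, -0.0]
force: [-0.6, 0.6, -0.2]
grip_width: 1.0
grip_force: 0.1
```

>>> {"name": "send_rows", "arguments": {
  "targets": [
    [-1,0.002,0,0,0,0,0],
    [-1,0.002,0,0,0,0,0],
    [-1,0,0,0,0,0,0],
    [-1,-0.01,0,0,0,0,0],
    [-1,-0.01,0,-0.02,0,0,0],
    [-1,0,0,-0.04,0,0,0],
    [-1,0,0,-0.04,0,0,0],
    [-1,0,-0.03,-0.03,0,0,0],
    [-1,0,-0.03,0,0,0,0],
    [-1,0,0,0,0,0,0]
  ]
}}

```text
time_s: 11.3
eef_pos: [480.9, -168.3, 146.8]
ee_rot: [0.0, 0.807, 0.591, -0.0]
force: [-0.1, -0.4, 0.6]
grip_width: 0.996
grip_force: 0.0
```

```bash
python3 -c "
from h import *
J(-130,-4,16,yd=EY)
c=ctrl.capture('wrist');save(c,'w5')"
```

```text
t 11.3 eef [ 480.9  -168.33  146.82] shift mm [ 88.73 -59.32 130.79] az 1.5705 q6 -0.26 F [-0.1  -0.4   0.64] gw 0.996
now jig -70.73666641449232 -92.72672073971547 146.8190783267178
```

View pics/w5.png

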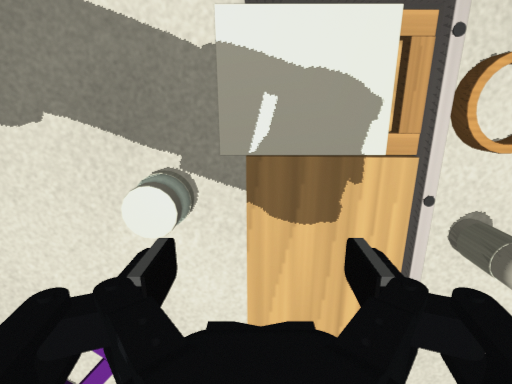

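>>> {"name": "send_rows", "arguments": {
  "targets": [
    [-1,0,0,0,0,0,0.157],
    [-1,0,0,0,0,0,0.157],
    [-1,0,0,0,0,0,0.157],
    [-1,0,0,0,0,0,0.157],
    [-1,0,0,0,0,0,0.157],
    [-1,0,0,0,0,0,0.157],
    [-1,0,0,0,0,0,0.157],
    [-1,0,0,0,0,0,0.157],
    [-1,0,0,0,0,0,0.157],
    [-1,0,0,0,0,0,0.157]
  ]
}}

```text
time_s: 12.6
eef_pos: [482.7, -168.8, 146.0]
ee_rot: [0.0, 0.988, -0.154, -0.0]
force: [-0.7, 0.6, -0.3]
grip_width: 0.993
grip_force: 0.0
```

>>> {"name": "send_rows", "arguments": {
  "targets": [
    [-1,-0.02,-0.02,0,0,0,0],
    [-1,-0.025,-0.035,0,0,0,0],
    [-1,-0.015,-0.03,0,0,0,0],
    [-1,0,-0.005,0.02,0,0,0],
    [-1,0,0,0.03,0,0,0],
    [-1,0,0,0.03,0,0,0],
    [-1,0,0,0.02,0,0,0],
    [-1,0,0,0,0,0,0],
    [-1,0,0,0,0,0,0],
    [-1,0,0,0,0,0,0]
  ]
}}

```text
time_s: 13.85
eef_pos: [452.4, -64.6, 47.1]
ee_rot: [0.0, 0.988, -0.152, 0.001]
force: [-0.4, -0.1, -0.8]
grip_width: 1.004
grip_force: 0.0
```

```bash
python3 -c "
from h import *
J(-130,-4,16,yd=EY)
c=ctrl.capture('wrist');save(c,'w6')"
```

```text
t 13.85 eef [452.38 -64.6   47.08] shift mm [-0.92  1.62 31.08] az 0.0012 q6 1.48 F [-0.4  -0.05 -0.8 ] gw 1.004
now jig -129.13730865833492 -2.374197692803406 47.0787064309781
```

View pics/w6.png

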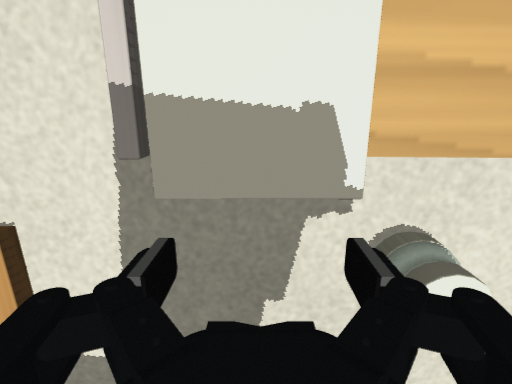

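>>> {"name": "send_rows", "arguments": {
  "targets": [
    [-1,0,0.001,0.012,0,0,0],
    [-1,0,0,0.012,0,0,0],
    [-1,0,0,0.008,0,0,0],
    [-1,0.006,0,0,0,0,0],
    [-1,0.007,0,0,0,0,0],
    [-1,0.007,0,0,0,0,0],
    [-1,0.007,0,0,0,0,0],
    [-1,0.006,0,0,0,0,0],
    [-1,0.004,0,0,0,0,0],
    [-1,0.002,0,0,0,0,0]
  ]
}}

```text
time_s: 15.15
eef_pos: [488.8, -77.0, 14.3]
ee_rot: [-0.0, 0.988, -0.152, -0.0]
force: [-0.6, 0.0, 0.2]
grip_width: 1.002
grip_force: 0.2
```

>>> {"name": "send_rows", "arguments": {
  "targets": [
    [-1,0.001,0,0,0,0,0],
    [-1,0.001,0,0,0,0,0],
    [-1,0.001,0,0,0,0,0],
    [-1,0.001,0,0,0,0,0],
    [-1,0,0,0,0,0,0],
    [-1,0,0,0,0,0,0],
    [-1,0,0,0,0,0,0],
    [-1,0,0,0,0,0,0],
    [-1,0,0,0,0,0,0],
    [-1,0,0,0,0,0,0]
  ]
}}

```text
time_s: 16.4
eef_pos: [492.5, -78.2, 14.3]
ee_rot: [0.0, 0.988, -0.152, -0.0]
force: [1.0, 0.2, 0.4]
grip_width: 1.001
grip_force: 0.0
```

```bash
python3 -c "
from h import *
J(-84.5,-4,16,yd=EY)
c=ctrl.capture('wrist');save(c,'w7')"
```

```text
t 16.4 eef [492.5  -78.17  14.29] shift mm [ 2.29  0.75 -1.71] az 0.0012 q6 1.48 F [1.01 0.19 0.39] gw 1.001
now jig -86.79330521214553 -3.2513507399085797 14.291605224120783
```

View pics/w7.png

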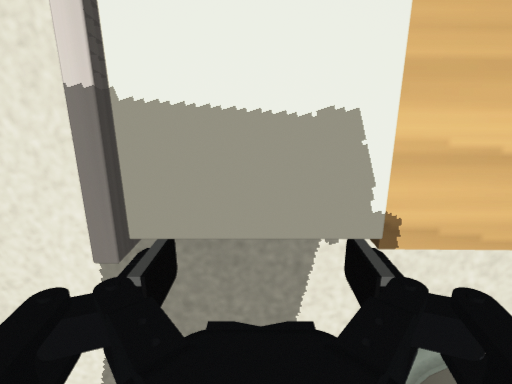

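>>> {"name": "send_rows", "arguments": {
  "targets": [
    [-1,0.0005,0,0,0,0,0],
    [-1,0.0005,0,0,0,0,0],
    [-1,0.0005,0,0,0,0,0],
    [-1,0.0005,0,0,0,0,0],
    [-1,0.0003,0,0,0,0,0],
    [-1,0.0003,0,0,0,0,0],
    [-1,0.0002,0,0,0,0,0],
    [-1,0,0,0,0,0,0],
    [-1,0,0,0,0,0,0],
    [-1,0,0,0,0,0,0]
  ]
}}

```text
time_s: 17.7
eef_pos: [495.0, -78.9, 14.2]
ee_rot: [-0.0, 0.988, -0.152, -0.0]
force: [-2.0, 1.1, 1.1]
grip_width: 1.0
grip_force: 1.4
```

>>> {"name": "send_rows", "arguments": {
  "targets": [
    [-1,0.0004,0,0,0,0,0],
    [-1,0.0004,0,0,0,0,0],
    [-1,0.0004,0,0,0,0,0],
    [-1,0,0,0,0,0,0],
    [-1,0,0,0,0,0,0],
    [-1,0,0,0,0,0,0],
    [-1,0,0,0,0,0,0],
    [-1,0,0,0,0,0,0],
    [-1,0,0,0,0,0,0],
    [-1,0,0,0,0,0,0]
  ]
}}

```text
time_s: 18.95
eef_pos: [495.1, -78.9, 14.1]
ee_rot: [-0.0, 0.988, -0.151, -0.002]
force: [-9.2, 3.3, 6.8]
grip_width: 1.0
grip_force: 4.4
```

```bash
python3 -c "
from h import *
J(-84.5,-4,16,yd=EY);s,_,R=T();print(np.array(s['force'])[:2]@EX,np.array(s['force'])[:2]@EY)
"
```

```text
t 18.95 eef [495.12 -78.86  14.13] shift mm [-0.43  0.88 -1.87] az 0.0013 q6 1.48 F [-9.18  3.26  6.84] gw 1.0
now jig -84.08000710373501 -3.121548095539997 14.12780835990884
-9.739629436899284 0.3491535844855995
```

The foam is home on the rail: 10 N there, with TCP x at -84 as expected. Now I turn back and push +y to the stop.

>>> {"name": "send_rows", "arguments": {
  "targets": [
    [-1,-0.006,0,0,0,0,0],
    [-1,-0.004,0,-0.02,0,0,0],
    [-1,0,0,-0.05,0,0,0],
    [-1,0,0.01,-0.03,0,0,0],
    [-1,0.03,0.03,0,0,0,-0.03],
    [-1,0.03,0.03,0,0,0,-0.1],
    [-1,0.03,0.03,0,0,0,-0.17],
    [-1,0,0,0,0,0,-0.17],
    [-1,0,0,0,0,0,-0.17],
    [-1,0,0,0,0,0,-0.17]
  ]
}}

```text
time_s: 20.2
eef_pos: [548.7, -195.5, 114.3]
ee_rot: [0.0, 0.968, 0.253, 0.0]
force: [0.4, -0.3, -0.3]
grip_width: 0.998
grip_force: 0.0
```

>>> {"name": "send_rows", "arguments": {
  "targets": [
    [-1,0,0,0,0,0,-0.17],
    [-1,0,0,0,0,0,-0.17],
    [-1,0,0,0,0,0,-0.17],
    [-1,0,0,0,0,0,-0.17],
    [-1,0,0,0,0,0,-0.081],
    [-1,0,0,0,0,0,0],
    [-1,0,0,0,0,0,0],
    [-1,0,0,0,0,0,0],
    [-1,0,0,0,0,0,0],
    [-1,0,0,0,0,0,0]
  ]
}}

```text
time_s: 21.45
eef_pos: [548.6, -195.3, 114.3]
ee_rot: [0.0, 0.806, 0.592, 0.0]
force: [-0.2, -0.3, -0.1]
grip_width: 1.0
grip_force: 0.0
```

```bash
python3 -c "
from h import *
J(5,-82,16)
c=ctrl.capture('wrist');save(c,'w8')"
```

```text
t 21.45 eef [ 548.55 -195.26  114.32] shift mm [16.06  3.13 98.32] az 0.0012 q6 -0.24 F [-0.18 -0.31 -0.07] gw 1.0
now jig 1.877491897528292 -98.06568548212178 114.31532240956518
```

View pics/w8.png

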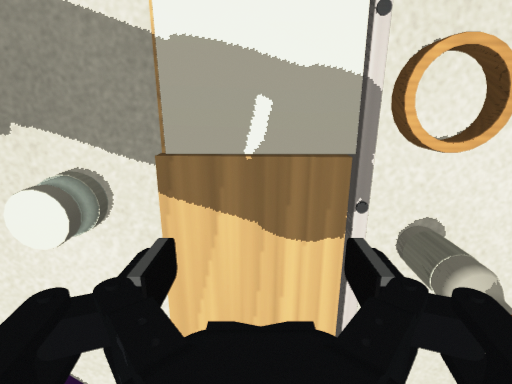

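>>> {"name": "send_rows", "arguments": {
  "targets": [
    [-1,0.004,0.002,0.03,0,0,0],
    [-1,0.004,0,0.035,0,0,0],
    [-1,0,0,0.02,0,0,0],
    [-1,0,0,0.01,0,0,0],
    [-1,0,0,0.003,0,0,0],
    [-1,0.006,0,0,0,0,0],
    [-1,0.006,0,0,0,0,0],
    [-1,0.004,0,0,0,0,0],
    [-1,0.002,0,0,0,0,0],
    [-1,0,0,0,0,0,0]
  ]
}}

```text
time_s: 22.75
eef_pos: [558.3, -170.9, 16.4]
ee_rot: [0.0, 0.806, 0.592, 0.0]
force: [-0.6, 0.2, 0.1]
grip_width: 1.0
grip_force: 0.0
```

>>> {"name": "send_rows", "arguments": {
  "targets": [
    [-1,0.0006,0,0,0,0,0],
    [-1,0.0006,0,0,0,0,0],
    [-1,0.0006,0,0,0,0,0],
    [-1,0.0004,0,0,0,0,0],
    [-1,0.0004,0,0,0,0,0],
    [-1,0,0,0,0,0,0],
    [-1,0,0,0,0,0,0],
    [-1,0,0,0,0,0,0],
    [-1,0,0,0,0,0,0],
    [-1,0,0,0,0,0,0]
  ]
}}

```text
time_s: 24.0
eef_pos: [558.4, -169.7, 16.3]
ee_rot: [0.0, 0.806, 0.592, -0.001]
force: [-5.4, -6.6, 0.2]
grip_width: 0.998
grip_force: 4.2
```

```bash
python3 -c "
from h import *
J(5,-69.5,16)"
```

```text
t 24.0 eef [ 558.39 -169.7    16.31] shift mm [1.24 1.43 0.31] az 0.0009 q6 -0.19 F [-5.41 -6.58  0.18] gw 0.998
now jig 3.575048957624605 -70.7391728060475 16.311354317413244
```

>>> {"name": "send_rows", "arguments": {
  "targets": [
    [-1,0.0005,0,0,0,0,0],
    [-1,0.0005,0,0,0,0,0],
    [-1,0,0,0,0,0,0],
    [-1,0,0,0,0,0,0],
    [-1,-0.006,0,0,0,0,0],
    [-1,-0.006,0,-0.01,0,0,0],
    [-1,0,0,-0.05,0,0,0],
    [-1,0.03,0,-0.05,0,0,0],
    [-1,0.04,0,-0.02,0,0,0],
    [-1,0,0,0,0,0,0]
  ]
}}

```text
time_s: 25.25
eef_pos: [577.8, -110.4, 148.8]
ee_rot: [0.002, 0.805, 0.593, 0.001]
force: [-0.2, -0.4, -1.1]
grip_width: 0.997
grip_force: 0.0
```

```bash
python3 -c "
from h import *
import pickle
J(5,-69.5,16)
c=ctrl.capture('wrist');save(c,'w9');pickle.dump(c,open('w9.pkl','wb'))
cv2.imwrite('pics/w9z.png',cv2.resize(np.ascontiguousarray(c['img'][0:240,120:400,::-1]),None,fx=2.4,fy=2.4,interpolation=cv2.INTER_CUBIC))"
```

```text
t 25.25 eef [ 577.84 -110.41  148.79] shift mm [-61.19  -0.14 132.77] az 0.0046 q6 -0.09 F [-0.25 -0.4  -1.05] gw 0.997
now jig 4.29962027801168 -8.34155561220667 148.78910871422437
```

View pics/w9z.png

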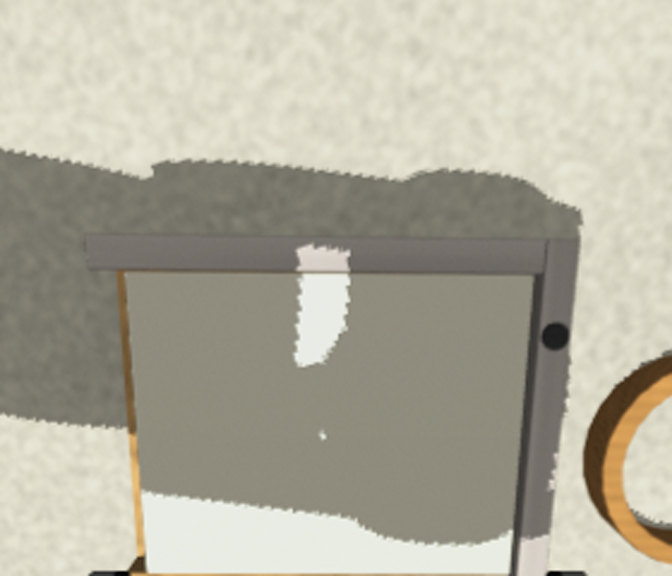

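The crop shows the foam's far edge flush under the stop (zoom row 270), its right edge flush along the rail, and no visible skew. Next is the upper frame, measured numerically from the top image.

```bash
python3 - <<'E'
from h import *
c=ctrl.capture("top");im=np.ascontiguousarray(c["img"])
hsv=cv2.cvtColor(im,cv2.COLOR_RGB2HSV)
m=cv2.inRange(hsv,(8,70,60),(25,255,255))
n,l,st,ce=cv2.connectedComponentsWithStats(m)
for i in range(1,n):
    if st[i,4]>100:
        p=np.argwhere(l==i)[:,::-1].astype(np.float32);r=cv2.minAreaRect(p);b=cv2.boxPoints(r)
        print(ce[i],st[i,4],r[1]); 
        if abs(ce[i][0]-120)<15 and abs(ce[i][1]-190)<15:
            w=np.array([atz(q,c,16) for q in b])[:,:2];print(w,w.mean(0),[np.linalg.norm(w[k]-w[k-1]) for k in range(4)],[np.degrees(np.arctan2(*(w[k]-w[k-1])[::-1])) for k in range(4)])
s,e,R=T();print(R,s["joints"])
goto([497,390,230])
E
```

```text
[128.22  80.86] 2516 (43.0, 83.0)
[475.51 129.51] 1348 (112.0, 66.0)
[334.05  91.14] 927 (42.832454681396484, 64.2219009399414)
[305.93 180.9 ] 2649 (66.35923767089844, 44.94441223144531)
[  8.01 209.33] 1324 (35.0, 92.0)
[120.35 189.98] 798 (33.65828323364258, 42.28498458862305)
[[429.71 469.14]
 [580.45 454.26]
 [561.78 334.8 ]
 [411.41 351.46]] [495.84 402.42] [np.float64(119.09594700449233), np.float64(151.47875294662774), np.float64(120.90649411832946), np.float64(151.29046810308304)] [np.float64(81.16228075186712), np.float64(-5.638014195675481), np.float64(-98.88421515489064), np.float64(173.67944860473162)]
[184.63 199.02] 492 (33.15818405151367, 37.64299392700195)
[[ 0.3   0.95 -0.  ]
 [ 0.95 -0.3  -0.  ]
 [-0.   -0.   -1.  ]] [-0.39  0.52  1.42 -0.    1.2  -0.09]
t 25.35 eef [ 576.48 -112.29  146.36] shift mm [ 455.62 -225.88  -83.67] az 0 q6 -0.09 F [ 0.02 -0.41 -0.74] gw 1.004
```

>>> {"name": "send_rows", "arguments": {
  "targets": [
    [-1,0.025,-0.0125,0,0,0,0],
    [-1,0.051,-0.0255,0,0,0,0],
    [-1,0.051,-0.0255,0,0,0,0],
    [-1,0.051,-0.0255,0,0,0,0],
    [-1,0.051,-0.0255,0,0,0,0],
    [-1,0.051,-0.0255,0,0,0,0],
    [-1,0.051,-0.0255,0,0,0,0],
    [-1,0.051,-0.0255,0,0,0,0],
    [-1,0.051,-0.0255,0,0,0,0],
    [-1,0.028,-0.0135,0,0,0,-0.05]
  ]
}}

```text
time_s: 26.6
eef_pos: [494.6, 397.8, 145.2]
ee_rot: [-0.0, 0.79, 0.613, -0.001]
force: [0.2, -0.6, 0.4]
grip_width: 1.003
grip_force: 0.0
```

```bash
python3 - <<'E'
from h import *
a=np.radians(-7);goto([496,398,150],[np.cos(a),np.sin(a)])
E
```

```text
t 26.6 eef [494.63 397.76 145.21] shift mm [ 0.57  1.26 -4.79] az -0.1299 q6 0.74 F [ 0.17 -0.65  0.38] gw 1.003
```

>>> {"name": "send_rows", "arguments": {
  "targets": [
    [-1,0,0,0,0,0,-0.065],
    [-1,0,0,0,0,0,-0.065],
    [-1,0,0,0,0,0,0],
    [-0.15,0,0,0,0,0,0],
    [-0.15,0,0,0,0,0,0],
    [-0.15,0,0,0,0,0,0],
    [-0.15,0,0,0,0,0,0],
    [-0.15,0,0,0,0,0,0],
    [-0.15,0,0,0,0,0,0],
    [-0.15,0,0,0,0,0,0]
  ]
}}

```text
time_s: 27.85
eef_pos: [495.2, 396.4, 146.3]
ee_rot: [0.0, 0.75, 0.662, 0.0]
force: [0.4, 1.1, 0.4]
grip_width: 0.575
grip_force: 0.0
```

```bash
python3 - <<'E'
from h import *
import pickle
c=ctrl.capture("wrist");save(c,"w10");pickle.dump(c,open("w10.pkl","wb"))
print([ (d["point"],d["score"],atz(d["point"],c,8)) for d in ctrl.landmark_of("upper_c",c)[:2]])
im=np.ascontiguousarray(c["img"]);hsv=cv2.cvtColor(im,cv2.COLOR_RGB2HSV)
m=cv2.inRange(hsv,(8,70,40),(28,255,255));m=cv2.morphologyEx(m,cv2.MORPH_OPEN,np.ones((3,3)))
cv2.imwrite("pics/m10.png",m)
n,l,st,ce=cv2.connectedComponentsWithStats(m)
for i in range(1,n):
    if st[i,4]>800:print(ce[i],st[i])
# windows (holes)
cs,h=cv2.findContours(m,cv2.RETR_CCOMP,cv2.CHAIN_APPROX_NONE)
for k,q in enumerate(cs):
    a=cv2.contourArea(q)
    if a>1000:
        r=cv2.minAreaRect(q);b=cv2.boxPoints(r);w=np.array([atz(x,c,16) for x in b])[:,:2]
        print("hole" if h[0][k][3]>=0 else "outer",a,r,"\n",w.mean(0),[round(np.linalg.norm(w[j]-w[j-1]),1) for j in range(4)],[round(np.degrees(np.arctan2(*(w[j]-w[j-1])[::-1])),1) for j in range(4)])
E
```

```text
[([259.2, 174.5], 0.97, array([494.  , 405.92,   8.  ])), ([51.0, 236.5], 0.78, array([263.6, 366.3,   8. ]))]
[260.64 170.5 ] [  180   112   161   121 11796]
[244.43 316.02] [ 203  304  104   23 1257]
outer 1143.5 ((254.31851196289062, 316.20672607421875), (103.62657165527344, 19.139175415039062), 3.2396998405456543) 
 [468.23 244.99] [np.float64(119.1), np.float64(25.7), np.float64(116.6), np.float64(25.9)] [np.float64(169.0), np.float64(77.0), np.float64(-10.9), np.float64(-97.4)]
outer 17966.5 ((260.60150146484375, 172.1282196044922), (119.57997131347656, 160.10659790039062), 89.32596588134766) 
 [495.42 406.36] [np.float64(119.9), np.float64(147.8), np.float64(119.6), np.float64(166.1)] [np.float64(79.1), np.float64(-6.5), np.float64(-92.1), np.float64(173.6)]
hole 3336.5 ((228.17091369628906, 172.1276397705078), (77.15715789794922, 46.107730865478516), 88.09085083007812) 
 [464.26 412.32] [np.float64(77.0), np.float64(43.5), np.float64(76.8), np.float64(46.9)] [np.float64(81.7), np.float64(-5.3), np.float64(-95.8), np.float64(174.9)]
hole 3338.5 ((292.5, 171.5), (45.0, 77.0), 0.0) 
 [526.75 405.12] [np.float64(45.6), np.float64(76.7), np.float64(42.3), np.float64(76.7)] [np.float64(172.9), np.float64(83.4), np.float64(-7.2), np.float64(-94.2)]
```

```bash
python3 - <<'E'
from h import *
a=np.radians(-6.7);goto([495.4,406.8,3],[np.cos(a),np.sin(a)])
E
```

```text
t 27.95 eef [495.18 396.44 146.3 ] shift mm [ 10.31  -1.06 143.3 ] az -0.007 q6 0.61 F [0.27 0.25 0.52] gw 0.576
```

>>> {"name": "send_rows", "arguments": {
  "targets": [
    [-0.15,0.005,-0.001,0.01,0,0,-0.007],
    [-0.15,0.005,0,0.025,0,0,0],
    [-0.15,0,0,0.03,0,0,0],
    [-0.15,0,0,0.03,0,0,0],
    [-0.15,0,0,0.02,0,0,0],
    [-0.15,0,0,0.01,0,0,0],
    [-0.15,0,0,0,0,0,0],
    [-0.15,0,0,0,0,0,0],
    [-0.15,0,0,0,0,0,0],
    [-0.15,0,0,0,0,0,0]
  ]
}}

```text
time_s: 29.2
eef_pos: [495.6, 406.6, 21.8]
ee_rot: [0.0, 0.747, 0.665, 0.0]
force: [-1.1, 1.0, -0.2]
grip_width: 0.575
grip_force: 0.0
```

```bash
python3 - <<'E'
from h import *
a=np.radians(-6.7);goto([495.4,406.8,3],[np.cos(a),np.sin(a)])
E
```

```text
t 29.2 eef [495.6  406.6   21.82] shift mm [ 0.16 -0.24 18.82] az -0.0001 q6 0.62 F [-1.12  1.   -0.21] gw 0.575
```

>>> {"name": "send_rows", "arguments": {
  "targets": [
    [-0.15,0,0,0.008,0,0,0],
    [-0.15,0,0,0.007,0,0,0],
    [-0.15,0,0,0.0035,0,0,0],
    [-0.15,0,0,0,0,0,0],
    [0.2,0,0,0,0,0,0],
    [0.45,0,0,0,0,0,0],
    [1,0,0,0,0,0,0],
    [1,0,0,0,0,0,0],
    [1,0,0,0,0,0,0],
    [1,0,0,0,0,0,0]
  ],
  "squeeze": 40
}}

```text
time_s: 30.45
eef_pos: [495.6, 406.6, 3.2]
ee_rot: [0.0, 0.747, 0.665, 0.0]
force: [0.0, -0.6, 4.5]
grip_width: 0.223
grip_force: 40.8
```

```bash
python3 - <<'E'
from h import *
a=np.radians(-6.7);goto([495.4,406.8,3],[np.cos(a),np.sin(a)]);print(ctrl.sense()["grip_force"])
E
```

```text
t 30.45 eef [495.61 406.61   3.2 ] shift mm [ 0.16 -0.23  0.2 ] az -0.0001 q6 0.62 F [ 0.01 -0.63  4.5 ] gw 0.223
40.78600823879242
```

>>> {"name": "send_rows", "arguments": {
  "targets": [
    [1,0,0,-0.005,0,0,0],
    [1,0,0,-0.015,0,0,0],
    [1,0,0,-0.025,0,0,0],
    [1,0,0,-0.03,0,0,0],
    [1,0,0,-0.03,0,0,0],
    [1,0,0,-0.015,0,0,0],
    [1,0,0,0,0,0,0],
    [1,0,0,0,0,0,0.06],
    [1,0,0,0,0,0,0.07],
    [1,0,0,0,0,0,0.058]
  ]
}}

```text
time_s: 31.7
eef_pos: [494.8, 406.1, 121.1]
ee_rot: [-0.0, 0.807, 0.591, -0.001]
force: [0.3, 0.3, -1.3]
grip_width: 0.222
grip_force: 40.1
```

```bash
python3 - <<'E'
from h import *
J(0,-0.3,120)
s,e,R=T()
c=ctrl.capture("wrist");save(c,"w11")
import pickle;pickle.dump((c,e,R),open("w11.pkl","wb"))
im=np.ascontiguousarray(c["img"]);hsv=cv2.cvtColor(im,cv2.COLOR_RGB2HSV)
m=cv2.inRange(hsv,(8,70,40),(28,255,255))
n,l,st,ce=cv2.connectedComponentsWithStats(m)
for i in range(1,n):
    if st[i,4]>800:print(ce[i],st[i])
# expected corners of frame: top z= e_z-3.2+16
zt=e[2]+12.8
for sx in(-75,75):
  for sy in(-60,60):
    X=e+R@np.array([sy,sx,0]);X[2]=zt;print("pred corner tool(x=%d,y=%d)"%(sy,sx),proj(X,c))
q=[d for d in ctrl.landmark_of("upper_c",c)[:1]];print(q and (q[0]["point"],R.T@(atz(q[0]["point"],c,zt-8)-e)))
E
```

```text
t 31.7 eef [494.81 406.13 121.09] shift mm [-459.23  231.      1.58] az -0.0017 q6 0.81 F [ 0.32  0.27 -1.35] gw 0.222
now jig -230.2197640552864 459.32141755004784 121.08547404073164
[260.   198.88] [   95   134   331   193 30941]
[479.18 300.01] [ 440  276   72   48 1514]
pred corner tool(x=-60,y=-75) [129.47 351.2 ]
pred corner tool(x=60,y=-75) [ 95.43 134.55]
pred corner tool(x=-60,y=75) [396.02 351.64]
pred corner tool(x=60,y=75) [430.96 134.31]
([258.1, 249.7], array([-0.99, -2.42, -4.79]))
```

>>> {"name": "send_rows", "arguments": {
  "targets": [
    [1,-0.025,0.0125,0,0,0,-0.0015],
    [1,-0.048,0.024,0,0,0,0],
    [1,-0.051,0.0256,0,0,0,0],
    [1,-0.051,0.0256,0,0,0,0],
    [1,-0.051,0.0256,0,0,0,0],
    [1,-0.051,0.0256,0,0,0,0],
    [1,-0.051,0.0256,0,0,0,0],
    [1,-0.051,0.0256,0,0,0,0],
    [1,-0.05,0.0255,0,0,0,0],
    [1,-0.03,0.0155,0,0,0,0]
  ]
}}

```text
time_s: 33.05
eef_pos: [578.4, -103.1, 121.9]
ee_rot: [-0.0, 0.806, 0.592, -0.0]
force: [0.7, 0.4, -0.5]
grip_width: 0.222
grip_force: 40.0
```

>>> {"name": "send_rows", "arguments": {
  "targets": [
    [1,0,0,0.01,0,0,0],
    [1,0,0,0.02,0,0,0],
    [1,0,0,0.015,0,0,0],
    [1,0,0,0.005,0,0,0],
    [1,0,0,0,0,0,0],
    [1,0,0,0,0,0,0],
    [1,0,0,0,0,0,0],
    [1,0,0,0,0,0,0],
    [1,0,0,0,0,0,0],
    [1,0,0,0,0,0,0]
  ]
}}

```text
time_s: 34.3
eef_pos: [578.7, -100.6, 72.8]
ee_rot: [0.0, 0.806, 0.592, 0.0]
force: [-0.2, 0.8, -2.1]
grip_width: 0.22
grip_force: 40.0
```

```bash
python3 - <<'E'
from h import *
J(0,-0.3,37.2)
s,e,R=T()
c=ctrl.capture("wrist");save(c,"w12")
import pickle;pickle.dump((c,e,R),open("w12.pkl","wb"))
for n,z in (("rail_c",42),("stop_c",42)):
    for d in ctrl.landmark_of(n,c)[:1]:
        q=atz(d["point"],c,z)[:2]-O;print(n,d["point"],q@EX,q@EY)
# where current jig model puts stop inner edge / rail inner edge in picture
for x,y in((-50,61.5),(0,61.5),(50,61.5),(76.5,50),(76.5,20)):
    u,v=proj([*(O+x*EX+y*EY),42],c);print((x,y),u,v)
    iu,iv=int(round(u)),int(round(v));g=cv2.cvtColor(np.ascontiguousarray(c["img"]),cv2.COLOR_RGB2GRAY).astype(int)
    print(g[iv-10:iv+11,iu] if x<60 else g[iv,iu-10:iu+11])
E
```

```text
t 34.3 eef [ 578.72 -100.63   72.82] shift mm [-1.55 -2.2  35.62] az 0.0019 q6 -0.07 F [-0.19  0.75 -2.13] gw 0.22
now jig 2.1936462152705727 1.2501470858805743 72.8244558955696
stop_c [248.4, 125.1] -6.210840039516975 63.39820036574509
(-50, 61.5) 174.85647329654205 128.29967638269883
[136 136 135 135 133 135 134 135 134 133 116 129 166 168 167 159 109  71
  80 106 111]
(0, 61.5) 258.87114486371337 128.38594010912854
[134 134 131 131 130 129 129 127 127 128 122 117 167 168 168 156  87  72
  81 106 109]
(50, 61.5) 342.9204486221299 128.4722393948458
[135 133 131 130 129 128 128 129 127 127 125 115 120 167 168 155  70  74
  87 110 109]
(76.5, 50) 385.1514045022097 147.94452914611105
[105 105 106 105 105 107 106 106 106 107 106 105 107 106 105 106 106 106
 106 107 106]
(76.5, 20) 379.4555340271528 195.45006496290443
[51 51 51 52 53 52 59 84 91 93 94 95 95 94 93 93 94 95 95 95 95]
```

```bash
python3 - <<'E'
from h import *
import pickle
c=pickle.load(open("w9.pkl","rb"));g=cv2.cvtColor(np.ascontiguousarray(c["img"]),cv2.COLOR_RGB2GRAY).astype(int)
hsv=cv2.cvtColor(np.ascontiguousarray(c["img"]),cv2.COLOR_RGB2HSV)
for r in (130,170,210,230):
    row=hsv[r,:,1].astype(int); print(r,"L",g[r,170:188],"R",g[r,326:350])
for r in(130,170,210,230):
    gr=np.diff(g[r].astype(float))
    # left edge: brightest transition wood->foam by saturation drop
    sd=np.diff(row:=hsv[r,:,1].astype(float)); L=170+np.argmin(sd[170:190]); R=326+np.argmin(gr[326:350])
    a=atz((L+1,r),c,34)[:2]-O;b=atz((R+.5,r),c,34)[:2]-O;print(r,L,R,a@EX,b@EX,(a+b)@EX/2)
for u in (180,250,320):
    col=g[228:250,u];print(u,col)
E
```

```text
130 L [103 103 107 126 139 140 139 139 140 140 141 140 140 140 140 141 139 140] R [139 140 139 139 139 140 140 139 139 140 140 140 140 139 129  81  61  62
  67  91 113 116 112 111]
170 L [118 118 112  99  97 104 125 139 140 139 139 141 140 139 139 140 139 139] R [139 139 140 139 140 139 138 140 140 140 137 122  67  63  63  78 112 118
 114 114 109 110 110 110]
210 L [227 225 222 220 219 211 184 180 187 219 234 234 234 234 234 234 234 234] R [139 139 139 139 139 138 138 135 109  60  62  71 103 118 116 114 110 112
 111 112 114 114 113 123]
230 L [214 217 220 221 218 216 212 200 190 178 171 234 234 234 234 234 233 234] R [233 234 234 233 234 233 216  89  69  96 169 217 216 213 210 210 208 209
 211 211 211 208 197 217]
130 172 340 -73.97124136188849 74.29278011351815 0.16076937581483022
170 175 337 -74.08297722561161 74.42890752284201 0.17296514861520895
210 178 334 -74.20375407091103 74.57605047596186 0.18614820252541744
230 179 332 -74.7552416300397 74.16500417930968 -0.29511872536501443
180 [200 192 171 148 129 129 129 120 110 101 111 163 164 165 163 163 164 163
 164 164 163 164]
250 [234 234 234 234 234 234 234 234 233 234 227 165 170 170 170 171 170 169
 171 171 170 171]
320 [234 234 234 234 234 234 234 234 234 234 228 176 171 182 182 182 182 182
 181 180 180 180]
```

```bash
python3 - <<'E'
from h import *
import pickle
for f in("w11","w12"):
    c,e,R=pickle.load(open(f+".pkl","rb"));g=cv2.cvtColor(np.ascontiguousarray(c["img"]),cv2.COLOR_RGB2GRAY).astype(int)
    zt=e[2]+12.8; uv=[proj(np.array([*(e+R@np.array([x,y,0]))[:2],zt]),c) for x,y in((50,-75),(50,75),(0,-75),(0,75),(60,-40),(60,0),(60,40),(30,-10),(30,10))]
    for k,(u,v) in enumerate(uv):
        iu,iv=int(round(u)),int(round(v))
        print(f,k,round(u,1),round(v,1),g[iv-9:iv+10,iu] if k in(4,5,6) else g[iv,iu-9:iu+10])
E
```

```text
w11 0 98.9 156.8 [242 244 243 242 241 240 240 235 197 195 195 194 193 194 194 195 194 194
 194]
w11 1 427.4 156.6 [189 189 189 185 185 229 238 237 238 239 240 240 242 243 243 243 242 242
 240]
w11 2 114.4 255.3 [ 18  19  17  19  18  19  17  72 149 129 116 114  95  95  94  92  93  94
  94]
w11 3 411.5 255.4 [101 101 101  99  98  98 160 242 242 242 243 243 244 244 244 243 242 240
 237]
w11 4 173.5 134.5 [243 243 242 241 241 241 241 242 237 155  72  96 167 190 202 200 199 198
 197]
w11 5 262.9 134.4 [152 151 151 152 151 149 146 145 133  83  72  81 105 107 110 108 108 110
 109]
w11 6 352.5 134.4 [138 140 144 148 152 151 152 150 137  69  74  87 108 110 110 111 111 111
 112]
w11 7 241.8 198.6 [149 150 150 147 146 144 135  92  93  95  95  96  95  94  92  93  93  95
  96]
w11 8 283.8 198.6 [101 102  99  97  95  97 117 144 146 146 145 143 142 144 148 148 147 145
 143]
w12 0 98.9 156.7 [141 140 141 141 143 142 143 135 108 108 106 106 105 105 106 106 105 106
 106]
w12 1 427.2 156.5 [103 103 103 103 135 216 231 232 233 235 236 238 239 240 239 237 236 235
 234]
w12 2 114.3 255.4 [237 238 237 236 236 238 240 229  91  93  94  95  95  95  93  92  92  94
  95]
w12 3 411.4 255.3 [102 101 101 100 124 180 160  73  73  74  74  84 144 195 197 197 197 197
 196]
w12 4 173.6 134.4 [135 135 132 116 130 165 167 166 160 109  70  79 106 111 112 111 110 109
 108]
w12 5 263.0 134.3 [128 128 127 121 120 168 168 168 157  87  73  81 106 109 109 111 110 110
 110]
w12 6 352.4 134.3 [127 128 127 124 117 122 168 167 154  70  76  86 109 110 110 111 112 113
 111]
w12 7 241.9 198.5 [168 168 168 168 168 164 143  94  93  96  96  96  96  94  95  94  96  96
  95]
w12 8 283.9 198.5 [102 101  99  97  96 100 127 167 168 168 167 167 168 167 168 167 167 167
 167]
```

>>> {"name": "send_rows", "arguments": {
  "targets": [
    [1,0,-0.0009,0.006,0,0,0.004],
    [1,0,0,0.01,0,0,0],
    [1,0,0,0.008,0,0,0],
    [1,0,0,0.005,0,0,0],
    [1,0,0,0.003,0,0,0],
    [1,0,0,0.001,0,0,0],
    [1,0,0,0,0,0,0],
    [1,0,0,0,0,0,0],
    [1,0,0,0,0,0,0],
    [1,0,0,0,0,0,0]
  ]
}}

```text
time_s: 35.7
eef_pos: [577.9, -100.4, 39.9]
ee_rot: [0.0, 0.807, 0.59, 0.0]
force: [-0.3, -0.6, -1.3]
grip_width: 0.221
grip_force: 40.0
```

```bash
python3 - <<'E'
from h import *
J(1.3,1.2,37.2)
E
```

```text
t 35.7 eef [ 577.91 -100.36   39.9 ] shift mm [-0.07 -0.05  2.7 ] az -0.0021 q6 -0.06 F [-0.33 -0.59 -1.31] gw 0.221
now jig 1.3446998695457169 1.2679433300953047 39.90160163052818
```

>>> {"name": "send_rows", "arguments": {
  "targets": [
    [1,0,0,0.0005,0,0,0],
    [1,0,0,0.0005,0,0,0],
    [1,0,0,0.0004,0,0,0],
    [1,0,0,0.0004,0,0,0],
    [1,0,0,0.0003,0,0,0],
    [1,0,0,0.0003,0,0,0],
    [1,0,0,0,0,0,0],
    [1,0,0,0,0,0,0],
    [1,0,0,0,0,0,0],
    [1,0,0,0,0,0,0]
  ]
}}

```text
time_s: 36.95
eef_pos: [577.9, -100.3, 37.4]
ee_rot: [0.0, 0.807, 0.59, 0.0]
force: [0.6, 0.1, -1.5]
grip_width: 0.221
grip_force: 40.1
```

>>> {"name": "send_rows", "arguments": {
  "targets": [
    [1,0,0,0.0003,0,0,0],
    [1,0,0,0.0003,0,0,0],
    [1,0,0,0.0003,0,0,0],
    [1,0,0,0,0,0,0],
    [1,0,0,0,0,0,0],
    [1,0,0,0,0,0,0],
    [1,0,0,0,0,0,0],
    [1,0,0,0,0,0,0],
    [1,0,0,0,0,0,0],
    [1,0,0,0,0,0,0]
  ]
}}

```text
time_s: 38.2
eef_pos: [577.9, -100.3, 37.2]
ee_rot: [0.0, 0.807, 0.591, 0.0]
force: [-3.8, 0.6, 6.8]
grip_width: 0.223
grip_force: 41.0
```

The frame is seated with about 8 N of contact. I relax slightly, open inside the windows and rise.

>>> {"name": "send_rows", "arguments": {
  "targets": [
    [1,0,0,-0.0004,0,0,0],
    [1,0,0,0,0,0,0],
    [0.4,0,0,0,0,0,0],
    [0.2,0,0,0,0,0,0],
    [0,0,0,0,0,0,0],
    [-0.1,0,0,0,0,0,0],
    [-0.1,0,0,0,0,0,0],
    [-0.1,0,0,-0.003,0,0,0],
    [-0.1,0,0,-0.007,0,0,0],
    [-0.1,0,0,-0.015,0,0,0]
  ]
}}

```text
time_s: 39.45
eef_pos: [577.7, -100.3, 62.5]
ee_rot: [-0.0, 0.807, 0.59, -0.0]
force: [-0.1, 0.2, -0.3]
grip_width: 0.551
grip_force: 0.0
```

>>> {"name": "send_rows", "arguments": {
  "targets": [
    [-0.1,0,0,-0.02,0,0,0],
    [-0.1,0,0,-0.03,0,0,0],
    [-0.1,0,0,-0.03,0,0,0],
    [-0.1,0,0,-0.02,0,0,0],
    [-0.1,0,0,0,0,0,0],
    [-0.1,0,0,0,0,0,0],
    [-0.1,0,0,0,0,0,0],
    [-0.1,0,0,0,0,0,0],
    [-0.1,0,0,0,0,0,0],
    [-0.1,0,0,0,0,0,0]
  ]
}}

```text
time_s: 40.7
eef_pos: [577.8, -100.3, 161.8]
ee_rot: [-0.0, 0.807, 0.59, -0.0]
force: [-0.7, 0.4, -0.4]
grip_width: 0.55
grip_force: 0.0
```

```bash
python3 - <<'E'
from h import *
J(1.3,1.2,160)
c=ctrl.capture("wrist");save(c,"w13");import pickle;pickle.dump(c,open("w13.pkl","wb"))
g=cv2.cvtColor(np.ascontiguousarray(c["img"]),cv2.COLOR_RGB2GRAY).astype(int)
# predicted edges of upper (cam target 0,0.3) at z=50 and foam/stop
def rowp(x,y,z,hor):
    u,v=proj([*(O+x*EX+y*EY),z],c);iu,iv=int(round(u)),int(round(v));k=10
    print((x,y,z),round(u,1),round(v,1),iu-k if hor else iv-k, g[iv,iu-k:iu+k+1] if hor else g[iv-k:iv+k+1,iu])
for y in(-30,30): rowp(-75,y,50,1);rowp(75,y,50,1);rowp(-10,y,50,1);rowp(10,y,50,1)
for x in(-50,0,50): rowp(x,60.3,50,0);rowp(x,-59.7,50,0)
p=np.array(proj([*(O+37.5*EX),50],c)); q=np.array(proj([*(O+75*EX),50],c));print(np.linalg.norm(q-p)/37.5,"px/mm")
E
```

```text
t 40.7 eef [ 577.83 -100.32  161.79] shift mm [-0.08  0.05  1.79] az -0.002 q6 -0.06 F [-0.67  0.39 -0.43] gw 0.55
now jig 1.2496455898288947 1.2831931798839666 161.79132109998596
(-75, -30, 50) 182.2 221.8 172 [235 236 235 234 235 238 242 243 242 240 231 171 176 176 173 172 173 170
 167 174 181]
(75, -30, 50) 338.9 221.4 329 [ 96  94  92  93  94  96 102 117 118 136 202 234 232 231 232 232 233 234
 234 231 214]
(-10, -30, 50) 250.1 221.6 240 [247 247 246 241 243 247 247 247 246 240 223 172 176 177 173 173 173 168
 166 178 181]
(10, -30, 50) 271.0 221.6 261 [181 179 177 177 180 181 185 183 182 179 169 196 246 242 242 243 247 247
 247 246 241]
(-75, 30, 50) 177.0 159.5 167 [140 139 139 137 137 135 132 131 132 132 118  90  91  93  93  91  91  92
  89  88  87]
(75, 30, 50) 343.8 159.0 334 [ 95  94  94  96  98 100  99  97  95 100 128 134 131 129 128 128 130 131
 131 131 139]
(-10, 30, 50) 249.2 159.3 239 [163 162 163 162 162 162 163 163 162 163 151  90  93  93  92  90  92  93
  90  88  87]
(10, 30, 50) 271.5 159.2 261 [ 95  95  94  94  97  99 101  99  97  95 111 163 164 163 162 163 163 163
 162 163 163]
(-50, 60.3, 50) 202.8 124.9 115 [133 134 133 133 130 130 132 129 105  98  96 109 107 105 105 106 103  99
  96  95  92]
(-50, -59.7, 50) 209.9 249.9 240 [11 12 11 11  9 13  9 10 11 10  9 11 12 14 11 11 11 10 10  9  9]
(0, 60.3, 50) 260.2 124.7 115 [236 236 235 234 233 232 232 231 210 101 171 198 196 196 193 189 186 184
 185 184 180]
(0, -59.7, 50) 260.6 249.8 240 [178 175 175 178 174 171 173 175 177 173 189 191 190 189 190 190 190 190
 190 189 189]
(50, 60.3, 50) 317.7 124.5 115 [132 131 130 127 125 125 124 122 111  75 105 110 109 109 104 102 101 102
 100 100 100]
(50, -59.7, 50) 311.4 249.6 240 [13 13 10 12 10  9 11 10 11 10 10 10 11 12 11 10 11 11 10 12 12]
1.0782518026820862 px/mm
```

```bash
python3 -c "
from h import *
print(ctrl.finish_job())"
```

```text
the job is handed in; nothing more can be done
None
```

The job is handed in at about 41 s: the foam board is slid home against the rail and end stop, and the crossbar frame is set down on it within about 1 mm of the frame below by the wrist camera. I viewed 12 pictures against the limit of 10, did not take a separate close-up of the crossbar frame before gripping it, and did not re-check after placing that the foam had stayed home.

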